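# Move the lint roller to the folded hook and fold the emptied one

### The job

Pull the empty folded hook out of its clip, swing it out to its stop and prove it: lean on the arm from above with the closed fingers, a steady 10 N or so for a good second. Then hang the lint roller over on it by its eye and let go, fold the hook it came from up again and press it gently until it lies flat in its clip. Leave the shoehorn on its hook and everything else as it stands.

Things in the scene. Friction and masses are not known exactly. Their poses are not given: they have to be found in the camera images.
- shelf: Slatted beech shelf on two ladder ends, slats' top 347 mm above the counter, with a beech hook rail (400 x 130 x 18 mm, upper edge at 347 mm) along its front edge. Origin: at counter height, in the plane of the rail's front face. +x points from that face back under the shelf (the hooks stick out to -x), +y along the rail, z up. Things up to 170 mm tall stand on the slats 65 mm or more behind the face.
- spare_station (a point): NOMINAL hinge of the empty hook, folded up at the start; axes as the shelf's. Three alike steel hooks sit 110 mm apart on the rail, in any order, hinge nominally 29 mm in front of the rail's face, 262 mm above the counter. They were screwed on by eye: the true hinge is up to 9 mm higher or lower, 2.5 mm further in or out, 1 mm sideways: feel for it. Over 25 N at the knob tears an arm loose.
- spare_arm (a joint): Swing of that hook's arm (rad): 0 folded flat (pointing up); out (pointing off the rail, 10 degrees upwards) it touches its stop bar at 1.34, lies at 1.36 to 1.42 with a thing on it and at 1.43 to 1.44 under a firm lean of 10 N half-way along. The hinge is stiff (1 N at the knob) and stays where left. The clip lets the knob out at 4 to 7 N and in again at 6 to 10 N, at about 0.4 rad; past 0.25 rad it no longer resists.
- used_station (a point): NOMINAL hinge of the hook the lint roller hangs on, same spread. Each hook: arm a round bar 10 mm thick with a ball knob 14 mm across, ball centre 58 mm from the hinge. Plate 30 mm wide, face 16 mm behind the hinge, from 28 mm below to 72 mm above it; lugs beside the arm's root reach 16 mm out. Sprung clip jaws either side of the folded arm, 17 to 27 mm above the hinge, 21 mm over both.
- used_arm (a joint): Swing of the arm the lint roller hangs on at the start (rad), as for the other hook: out on its stop bar at first, 0 folded flat in its clip. The knob can be pinched from above both folded and swung out (a pinched knob slips a little as it is swung); to fold, swing it up to about 0.5, then push the knob towards the rail until it clicks and stops.
- third_station (a point): NOMINAL hinge of the third hook of the same make, swung out, on which a steel shoehorn hangs; same spread.
- roller_grip (a point): Lint roller, 224 mm long, about 0.24 kg, hanging upright. This point is on the axis of its round steel handle (34 mm thick, 40 to 118 mm below the top of the eye), 50 mm below the middle of the eye's top wire. z up along the handle, y in the plane of the eye. Above the handle is the eye, below it the sheet roll, 44 mm thick, its lower end 172 mm below this point.
- roller_eye (a point): Centre of the round wire eye at the lint roller's upper end: 21 mm inside, 29 mm outside, 4 mm wire, standing across the hook's arm (x is the eye's axis). Hung, its top wire lies on the arm: the eye's centre is then 5.5 mm below the arm's axis; at the start it is 39 mm out from the hinge.
- shoehorn_mid (a point): Middle of the steel shoehorn, 185 mm long, 40 mm wide, hanging by its eye on the third hook. Stays there.
- vase: White ceramic vase, 94 mm wide, 165 mm tall, on the shelf; origin under its centre. Stays.
- sprayer: Amber glass spray bottle, 66 mm wide, 156 mm tall, on the shelf; origin under its centre. Stays.
- funnel: Orange plastic funnel standing mouth down, 100 mm wide, 110 mm tall, on the shelf; origin under its centre. Stays.
- puck: White puck light, 70 mm wide, 23 mm tall, on the shelf; origin under its centre. Stays.
- tin: Steel shoe polish tin, 80 mm wide, 30 mm tall, on the counter; origin under its centre. Stays.
- brush: Shoe brush with dark wooden back, 160 x 52 x 42 mm, on the counter; origin under its centre, x along it. Stays.
Mind the look-alikes: they are no part of the job. There is more than one size of the part that bears roller_grip; the job needs the largest.

How it is judged:
On the way, in this order (a step that is already met when the one before it is completed fails the run):
1. the empty hook is swung out on its stop (beyond 1.36 rad) and leaned on by the fingers with 6 to 14 N for a second (value of joint spare_arm above 1.36 rad and contact force between the fingers and spare_arm between 6 and 14 N), for 0.9 s.
2. the lint roller hangs on that hook by itself, upright, let go (contact force between roller and spare_arm above 1 N and angle between roller_grip's own z axis and vertical below 0.2 rad and value of joint spare_arm above 1.29 rad and contact force between the fingers and roller below 0.1 N), for 0.3 s.
3. the emptied hook is folded flat (below 0.08 rad) (value of joint used_arm below 0.08 rad), for 0.2 s.
At the end, for the whole second after the job is handed in: The lint roller hangs at rest and upright (within 0.2 rad) on the hook that was folded at the start, which is out on its stop (beyond 1.29 rad); the hook it came from is folded flat in its clip (below 0.08 rad); the shoehorn still hangs on its hook (contact force between roller and spare_arm above 1 N and angle between roller_grip's own z axis and vertical below 0.2 rad and value of joint spare_arm above 1.29 rad and value of joint used_arm below 0.08 rad and linear speed of roller below 0.04 m/s and contact force between shoehorn and third_arm above 0.3 N); the robot touches nothing.
It fails at once if a hook is overloaded: more than 120 N on the stop bar of a swung-out arm (25 N at the knob) (contact force between used_arm and used_plate_c1 above 120 N or contact force between spare_arm and spare_plate_c1 above 120 N or contact force between third_arm and third_plate_c1 above 120 N).
It fails at once if a folded arm is pressed on its rubber foot with more than 40 N (25 N at the knob) (contact force between used_arm and used_plate_c2 above 40 N or contact force between spare_arm and spare_plate_c2 above 40 N).
It fails at once if the shoehorn is moved by more than 30 mm (distance of shoehorn_mid from where it was at the start of the episode above 0.03 m).
It fails at once if something on the shelf or counter is moved by more than 15 mm (distance of any of vase, sprayer, funnel, puck, tin, brush from where it was at the start of the episode above 0.015 m).
It also fails if it takes over 72 s, if anything falls off the work surface, if the arm or the gripper's body presses on something with over 40 N, if the wrist force passes 120 N, or if a joint passes its speed limit or range.

### The arm

A 6-joint arm with a two-finger parallel gripper is mounted at the origin on the work surface. World frame = base frame: x ahead of the robot, y to its left, z up, the work surface at z = 0. Lengths are in m, angles in rad, forces in N, time in s.
With the tool pointing down it reaches from about 0.35 to 0.975 m from the base axis. Payload 4.9 kg.
Tool frame: the origin (TCP) lies on the centre line of the jaws, within the pads' length; the fingertips stand 22 mm ahead of it and the grasp point (between the pads) lies 3 mm ahead of it (manip.tcp_to_tips is the distance from the TCP to the fingertips, in m); z points along the fingers, x is the direction in which the jaws open and shut, and the axes are right-handed (so a half turn about z gives the same grasp; the last joint's range is limited). The gripper opens to 85 mm and grips with 20 to 120 N. Pads are 22 mm wide; open, the fingers measure 114 mm over their backs; the gripper's body (76 mm by 85 mm) begins 54 mm behind the grasp point. The pads swing forward as they close: fully open they stand 13 mm farther back than shut.
Start: joints at [0.988, 0.053, 1.613, -0, 1.476, -0.119], TCP at [0.28, 0.559, 0.253] pointing down, gripper open.
Joint ranges: [-3.01, 3.01], [-1.01, 2.22], [0.06, 2.58], [-1.02, 4.17], [0.09, 2.62], [-3.14, 3.14]. Speed limits (rad/s): [2.57, 2.57, 3.14, 3.14, 3.14, 3.14].

### API

Orientations are given as a unit quaternion [w, x, y, z].
In Python, from plant import manip gives the robot as it stands.
- The arm moves only by the shell command python3 -m pendant 'ROWS'. ROWS is a JSON object of lists of equal length, an entry for each row: "linear": the shift along the tool's x, y, z in cm, a list of three; "rotation": the turn, a rotation vector about the tool's x, y, z in degrees, a list of three; "grip": the closure, from 0 (fully open) to 1 (shut). A call has exactly 10 rows; each row is the pose to reach, as a shift and turn from the pose commanded when the call began, along the tool's axes at that moment; what a row does not reach only later rows make up. A row lasts 1/12 s, in which the tool goes at most 41.7 mm and 7.16 degrees, less where a joint would pass 70% of its speed; a pose out of reach is approached as far as the arm can. A call with a gripper value outside its range is refused whole. The fingers move at their own pace and stop on an object; the grip force is fixed at half the most. Time passes only in rows, so rows that repeat a pose let the fingers close, or fill a call up. It gives the time, the measured TCP pose, the force and the opening at its end, in the units of the state.
- manip.state(): the state, without advancing time (a new reading comes with each control period).
- manip.grab_frame(name): name is "scene" or "side" or "wrist"; returns the picture (384x512x3 uint8, red, green, blue); there is no depth.
- manip.calibration(name): a dict with "fx", "fy", "cx", "cy" (pixels), "cam_to_world" (4x4, takes a point from camera to world coordinates). Camera axes: x right, y up, looking along -z (the intrinsics and any distortion apply to the point x, -y, -z); pixel columns grow to the right and rows downward; lengths in m; the calibration is good to about 2 mm. The wrist camera is an equidistant fisheye: a pixel r from the principal point sees the ray r / f radians off the axis. A picture is of the moment at which its call begins: read the wrist's pose just before it. calibration takes no time and is no camera call; for the wrist camera it gives the pose at the moment of the call.
- manip.job_done(): hands the job in, once; it reports no verdict.
The state is a dict: "time": time; "joint_pos": joint angles; "joint_vel": joint speeds; "joint_efforts": joint torques, N m; "tool_pos": TCP position; "tool_rot": TCP orientation; "contact_force": force on the tool from outside, world axes, zero at the start; "ft_torque": the same for the moment, N m; "gripper_width": opening from 0.0 (shut) to 1.0 (fully open).
Only numpy, scipy, OpenCV 4.12 (cv2) and the standard library are available. Lean on these libraries where they do the work, as an engineer would, in place of code of your own. Each camera call takes 0.05 s, during which the arm holds its last target. There are 200 camera calls.

## Working session

There is one attempt and no reset: what is moved stays moved. The work goes in short steps, Python scripts to look and compute and a shell command to move; the robot and the scene stay as the last step left them, time stands still between calls to the robot, and variables do not carry over. Pictures are saved under pics/ and viewed, about 8 in all and at most 12, crops included, and the job is handed in when it is done.

```bash
mkdir -p pics; ls; python3 - <<'E'
from plant import manip
import cv2,numpy as np
for n in ["scene","side","wrist"]:
    c=manip.calibration(n); print(n,{k:(np.round(v,3).tolist()) for k,v in c.items()})
    im=manip.grab_frame(n); cv2.imwrite(f"pics/{n}0.png",im[:,:,::-1])
a=[cv2.imread(f"pics/{n}0.png") for n in ["scene","side"]]
cv2.imwrite("pics/a.png",cv2.resize(a[0],(800,600),interpolation=cv2.INTER_CUBIC))
cv2.imwrite("pics/b.png",cv2.resize(a[1],(800,600),interpolation=cv2.INTER_CUBIC))
s=manip.state();print(s)
E
```

```text
pics
scene {'fx': 406.534, 'fy': 406.534, 'cx': 247.686, 'cy': 187.746, 'cam_to_world': [[-0.376, -0.494, 0.784, 1.261], [0.926, -0.183, 0.33, 0.269], [-0.02, 0.85, 0.527, 0.697], [0.0, 0.0, 0.0, 1.0]]}
side {'fx': 408.484, 'fy': 408.484, 'cx': 259.318, 'cy': 190.593, 'cam_to_world': [[0.688, 0.459, -0.562, 0.016], [-0.726, 0.441, -0.528, -0.548], [0.006, 0.771, 0.637, 0.844], [0.0, 0.0, 0.0, 1.0]]}
wrist {'fx': 297.319, 'fy': 297.319, 'cx': 256.782, 'cy': 194.762, 'cam_to_world': [[0.448, -0.849, -0.28, 0.207], [0.894, 0.425, 0.142, 0.596], [-0.002, -0.314, 0.949, 0.372], [0.0, 0.0, 0.0, 1.0]]}
{'time': 0.15, 'joint_pos': array([ 9.87991284e-01,  5.32107284e-02,  1.61397789e+00,  2.29478315e-05,
        1.47600360e+00, -1.18984926e-01]), 'joint_vel': array([ 0.00071953, -0.00273494, -0.00508027,  0.00014724,  0.00048609,
        0.00200014]), 'joint_efforts': array([ 1.89866860e-04, -3.94245172e+01, -3.70720518e+01, -1.47047585e-04,
        4.64548866e-03,  9.49593812e-06]), 'tool_pos': array([0.27934074, 0.55859643, 0.25234241]), 'tool_rot': array([ 3.26316731e-04,  8.50696455e-01,  5.25656638e-01, -7.30275633e-04]), 'contact_force': array([-0.71675887, -0.07664009,  0.03598023]), 'ft_torque': array([0.01816451, 0.0071404 , 0.01343159]), 'gripper_width': 1.0016726143675714}
```

View pics/a.png

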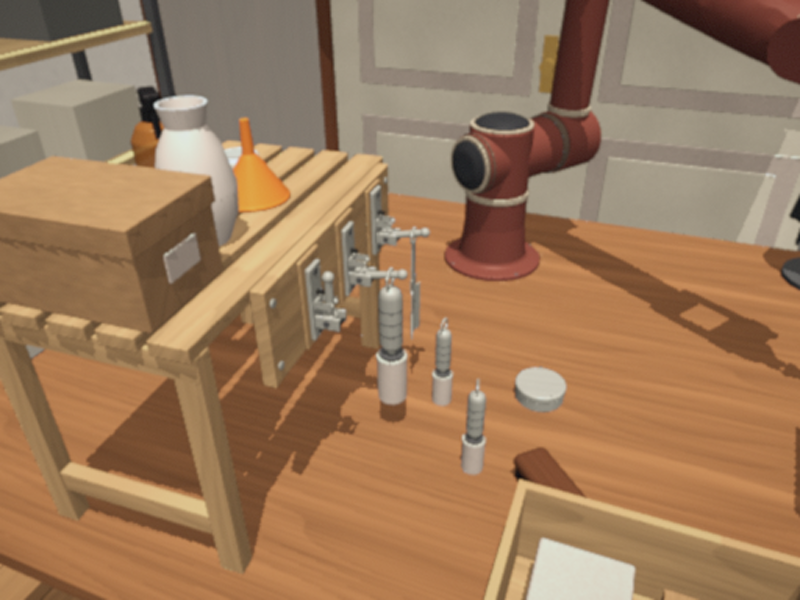

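View pics/b.png

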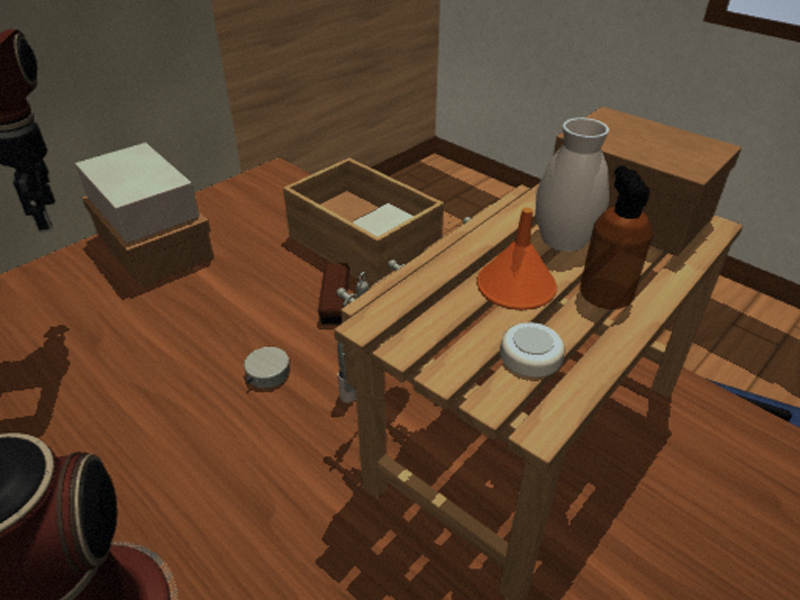

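```bash
cat > h.py <<'E'
import numpy as np,cv2
from plant import manip
from scipy.spatial.transform import Rotation as R
def ray(c,u,v,fish=False):
    x=(u-c["cx"])/c["fx"];y=(v-c["cy"])/c["fy"]
    if fish:
        r=np.hypot(x,y);k=np.sin(r)/r if r>1e-9 else 1;d=np.array([x*k,-y*k,-np.cos(r)])
    else: d=np.array([x,-y,-1.])
    T=np.array(c["cam_to_world"]);d=T[:3,:3]@d
    return T[:3,3],d/np.linalg.norm(d)
def proj(c,P,fish=False):
    T=np.array(c["cam_to_world"]);p=T[:3,:3].T@(np.array(P)-T[:3,3])
    if fish:
        r=np.arctan2(np.hypot(p[0],p[1]),-p[2]);k=r/np.hypot(p[0],p[1])
        return c["cx"]+c["fx"]*k*p[0],c["cy"]-c["fy"]*k*p[1]
    return c["cx"]+c["fx"]*p[0]/-p[2],c["cy"]-c["fy"]*p[1]/-p[2]
def onz(o,d,z): return o+d*(z-o[2])/d[2]
def onplane(o,d,p,n): return o+d*(np.dot(np.array(p)-o,n)/np.dot(d,n))
def meet(rays):
    A=np.zeros((3,3));b=np.zeros(3)
    for o,d in rays:
        M=np.eye(3)-np.outer(d,d);A+=M;b+=M@o
    return np.linalg.solve(A,b)
def tool():
    s=manip.state();q=s["tool_rot"];return np.array(s["tool_pos"]),R.from_quat([q[1],q[2],q[3],q[0]]),s
def shift(Pw,Rw=None):
    "cm shift and deg rotvec in tool axes to reach Pw"
    p,r,s=tool();print("lin cm",np.round(r.inv().apply(np.array(Pw)-p)*100,2),end=" ")
    if Rw is not None: print("rot deg",np.round(np.degrees((r.inv()*Rw).as_rotvec()),2),end="")
    print()
E
python3 - <<'E'
from h import *
c=manip.calibration("scene")
f=lambda u,v,z:print((u,v),onz(*ray(c,u*.64,v*.64),z).round(3))
f(258,293,.347);f(385,162,.347)
f(328,277,.262+.058)
f(402,274,.272);f(426,233,.272)
f(540,380,.03);f(392,402,.04)
s=manip.calibration("side")
f2=lambda u,v,z:print((u,v),onz(*ray(s,u*.64,v*.64),z).round(3))
f2(342,325,.347);f2(528,188,.347)
E
```

```text
(258, 293) [ 0.787 -0.078  0.347]
(385, 162) [ 0.379 -0.101  0.347]
(328, 277) [ 0.69  -0.046  0.32 ]
(402, 274) [0.576 0.003 0.272]
(426, 233) [ 0.45  -0.007  0.272]
(540, 380) [0.43  0.185 0.03 ]
(392, 402) [ 0.575 -0.016  0.04 ]
(342, 325) [ 0.368 -0.117  0.347]
(528, 188) [ 0.781 -0.089  0.347]
```

```bash
cat >> h.py <<'E'
YAW=np.radians(3.5)
def Rdown(yaw=YAW,tilt=0):
    "jaws along the rail, tool y towards it; tilt (deg) swings z from down towards the rail"
    x=np.array([np.cos(yaw),np.sin(yaw),0]);z=np.array([0,0,-1.]);y=np.cross(z,x)
    return R.from_matrix(np.c_[x,y,z])*R.from_rotvec([-np.radians(tilt),0,0])
E
python3 - <<'E'
from h import *
print(Rdown(0,30).as_matrix()[:,2])
shift([.60,.16,.42],Rdown())
E
```

```text
[ 0.        -0.5       -0.8660254]
lin cm [-21.33  46.51 -16.74] rot deg [4.000e-02 9.000e-02 5.992e+01]
```

```bash
python3 -m pendant '{"linear":[[-2,4,-4],[-5,8,-8],[-8,13,-12],[-11,17,-16.7],[-14,22,-16.7],[-17,27,-16.7],[-19,32,-16.7],[-21.3,37,-16.7],[-21.3,42,-16.7],[-21.3,46.5,-16.7]],"rotation":[[0,0,6],[0,0,12],[0,0,18],[0,0,24],[0,0,30],[0,0,36],[0,0,42],[0,0,48],[0,0,54],[0,0,59.9]],"grip":[0,0,0,0,0,0,0,0,0,0]}'
python3 - <<'E'
from h import *
c=manip.calibration("wrist");im=manip.grab_frame("wrist");cv2.imwrite("pics/w1.png",im[:,:,::-1])
np.save("w1.npy",c,allow_pickle=True)
cv2.imwrite("pics/w1b.png",cv2.resize(im[:,:,::-1],(800,600),interpolation=cv2.INTER_CUBIC))
for P in [[.575,-.0,.27],[.69,-.045,.32],[.6,-.08,.347]]: print(proj(c,P,True))
E
```

```text
time: 0.98
tool_pos: [0.4938, 0.2552, 0.4099]
tool_rot: [-0.0, 1.0, 0.028, 0.001]
contact_force: [0.8, 0.6, 1.1]
gripper_width: 1.001
(np.float64(305.4040136802722), np.float64(371.7292258991529))
(np.float64(381.6564749683665), np.float64(408.63648207705376))
(np.float64(319.56722435972483), np.float64(442.03127093559874))
```

View pics/w1b.png

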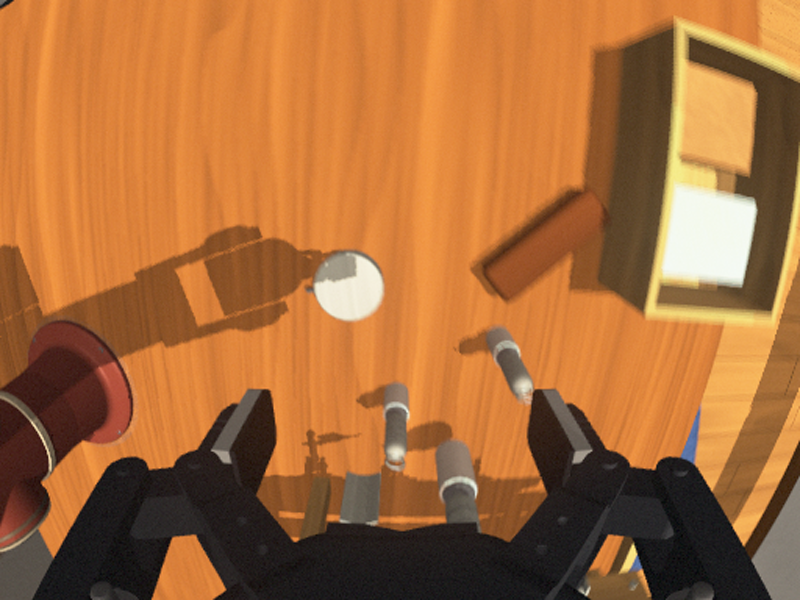

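```bash
python3 - <<'E'
from h import *
shift([.58,.15,.41],Rdown(YAW,50))
E
```

```text
lin cm [7.680e+00 1.042e+01 1.000e-02] rot deg [-49.76   0.17  -0.92]
```

```bash
python3 -m pendant '{"linear":[[1,1.5,0],[2,3,0],[3,4.5,0],[4,6,0],[5,7.5,0],[6,9,0],[7.7,10.4,0],[7.7,10.4,0],[7.7,10.4,0],[7.7,10.4,0]],"rotation":[[-6,0,0],[-12,0,0],[-18,0,0],[-24,0,0],[-30,0,0],[-36,0,0],[-42,0,0],[-49.8,0,-0.9],[-49.8,0,-0.9],[-49.8,0,-0.9]],"grip":[0,0,0,0,0,0,0,0,0,0]}'
python3 - <<'E'
from h import *
import pickle
c=manip.calibration("wrist");im=manip.grab_frame("wrist");cv2.imwrite("pics/w2.png",im[:,:,::-1])
pickle.dump(c,open("w2.pkl","wb"))
for P in [[.575,-.0,.27],[.69,-.045,.32],[.6,-.08,.347]]: print(proj(c,P,True))
cv2.imwrite("pics/w2b.png",cv2.resize(im[60:360,60:460,::-1],(800,600),interpolation=cv2.INTER_CUBIC))
E
```

```text
time: 1.87
tool_pos: [0.5759, 0.1591, 0.4062]
tool_rot: [0.421, 0.906, 0.037, 0.011]
contact_force: [0.1, -0.9, 0.1]
gripper_width: 1.0
(np.float64(246.57675943101287), np.float64(170.71161426011128))
(np.float64(334.4689741876109), np.float64(226.16509567587786))
(np.float64(261.65625060574234), np.float64(251.6343051145471))
```

View pics/w2b.png

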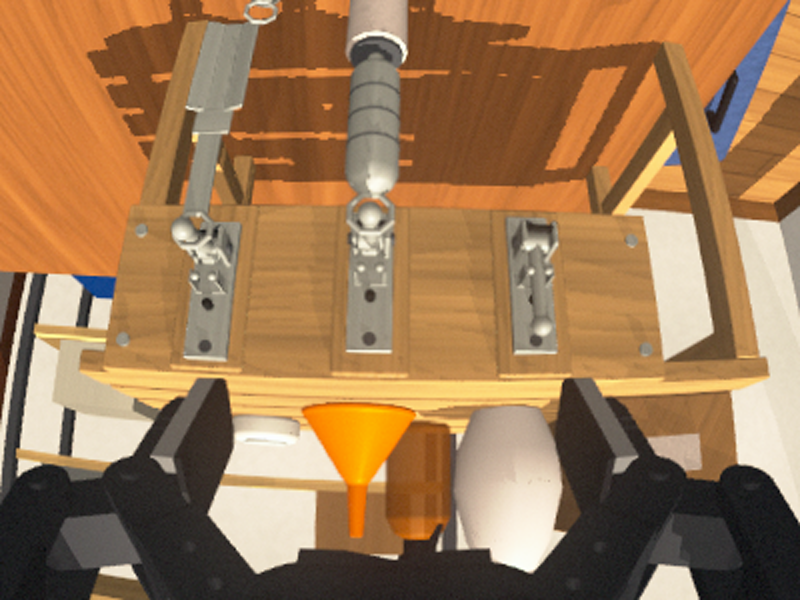

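```bash
python3 - <<'E'
import cv2
a=cv2.imread("pics/scene0.png")[140:310,190:340]
cv2.imwrite("pics/c.png",cv2.resize(a,None,fx=3.5,fy=3.5,interpolation=cv2.INTER_CUBIC))
E
```

```text
(no output)
```

View pics/c.png

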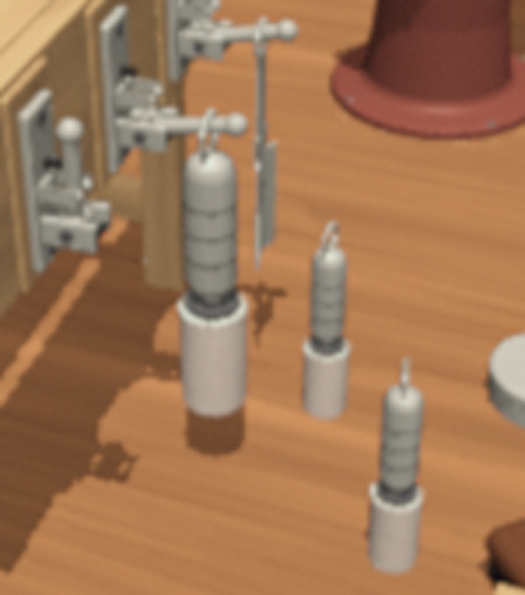

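```bash
python3 - <<'E'
from h import *
import pickle
w=pickle.load(open("w2.pkl","rb"));s=manip.calibration("scene")
K={}
for n,a,b in [("spare",(330.5,222.5),(209.5,176.7)),("used",(245.5,166.5),(257.3,175.3)),("third",(153.5,176),(272.4,148.4))]:
    r1=ray(w,*a,True);r2=ray(s,*b);P=meet([r1,r2]);K[n]=P
    e1=np.array(proj(w,P,True))-a;e2=np.array(proj(s,P))-b
    print(n,P.round(4),e1.round(2),e2.round(2))
d=K["used"]-K["third"];print(np.degrees(np.arctan2(d[1],d[0])),np.linalg.norm(d[:2]))
# rail yaw from wrist: rail top front edge line, two pts at z .347
for uv in [(100,372),(640,372)]: pass
yaw=YAW
n=np.array([-np.sin(yaw),np.cos(yaw),0])
t=1.38
for k,th in [("spare",0),("used",t),("third",t)]:
    h=K[k]-.058*(np.sin(th)*n+np.array([0,0,np.cos(th)]));print("hinge",k,h.round(4))
E
```

```text
spare [ 0.6855 -0.0493  0.3158] [-0.6   1.43] [0.26 1.04]
used [0.5728 0.0024 0.268 ] [-0.68  1.62] [0.28 0.91]
third [ 0.4669 -0.0015  0.2814] [-0.46  1.04] [0.09 0.57]
2.1217036017924062 0.10599982207513185
hinge spare [ 0.6855 -0.0493  0.2578]
hinge used [ 0.5763 -0.0544  0.257 ]
hinge third [ 0.4704 -0.0583  0.2704]
```

```bash
sed -i 's/radians(3.5)/radians(3.0)/' h.py; python3 - <<'E'
from h import *
s=manip.calibration("side")
for uv in [(572,250),(525,300)]: print(onz(*ray(s,uv[0]*.64,uv[1]*.64),.347).round(3))
shift([.6855,-.049,.40],Rdown())
E
```

```text
[ 0.685 -0.228  0.347]
[ 0.553 -0.244  0.347]
lin cm [ 9.34 13.38 16.89] rot deg [49.7  -0.16  1.47]
```

```bash
python3 -m pendant '{"linear":[[1,1.4,1.8],[2,2.8,3.6],[3,4.2,5.4],[4,5.6,7.2],[5,7,9],[6,8.4,10.8],[7.5,10.5,13.3],[8.6,12.4,15.6],[9.3,13.4,16.9],[9.3,13.4,16.9]],"rotation":[[7,0,0],[14,0,0],[21,0,0],[28,0,0],[35,0,0],[42,0,0],[49.7,0,1.5],[49.7,0,1.5],[49.7,0,1.5],[49.7,0,1.5]],"grip":[0,0,0,0,0,0,0,0,0,0]}'
python3 - <<'E'
from h import *
shift([.6855,-.049,.319],Rdown())
c=manip.calibration("wrist");im=manip.grab_frame("wrist");cv2.imwrite("pics/w3.png",im[:,:,::-1])
print(proj(c,[.6855,-.049,.316],True))
E
```

```text
time: 2.75
tool_pos: [0.686, -0.0541, 0.4026]
tool_rot: [0.001, 1.0, 0.023, 0.003]
contact_force: [-0.2, -0.1, -0.4]
gripper_width: 0.997
lin cm [-0.08 -0.53  8.36] rot deg [ 0.12 -0.37 -0.31]
(np.float64(255.2605207425081), np.float64(205.2762634462867))
```

```bash
python3 -m pendant '{"linear":[[-0.1,-0.5,2],[-0.1,-0.5,4],[-0.1,-0.5,6],[-0.1,-0.5,7.5],[-0.1,-0.5,8.4],[-0.1,-0.5,8.4],[-0.1,-0.5,8.4],[-0.1,-0.5,8.4],[-0.1,-0.5,8.4],[-0.1,-0.5,8.4]],"rotation":[[0,0,0],[0,0,0],[0,0,0],[0,0,0],[0,0,0],[0,0,0],[0,0,0],[0,0,0],[0,0,0],[0,0,0]],"grip":[0,0,0.2,0.4,0.6,1,1,1,1,1]}'
```

```text
time: 3.63
tool_pos: [0.6851, -0.0449, 0.3196]
tool_rot: [0.001, 1.0, 0.026, 0.004]
contact_force: [-0.0, 0.7, 2.4]
gripper_width: 0.117
```

```bash
python3 - <<'E'
from h import *
s=manip.calibration("scene");im=manip.grab_frame("scene")
print(tool()[2]["gripper_width"],tool()[2]["contact_force"])
cv2.imwrite("pics/d.png",cv2.resize(im[80:230,130:330,::-1],(800,600),interpolation=cv2.INTER_CUBIC))
E
```

```text
0.12002780506763285 [0.84095173 1.63516968 2.26788596]
```

View pics/d.png

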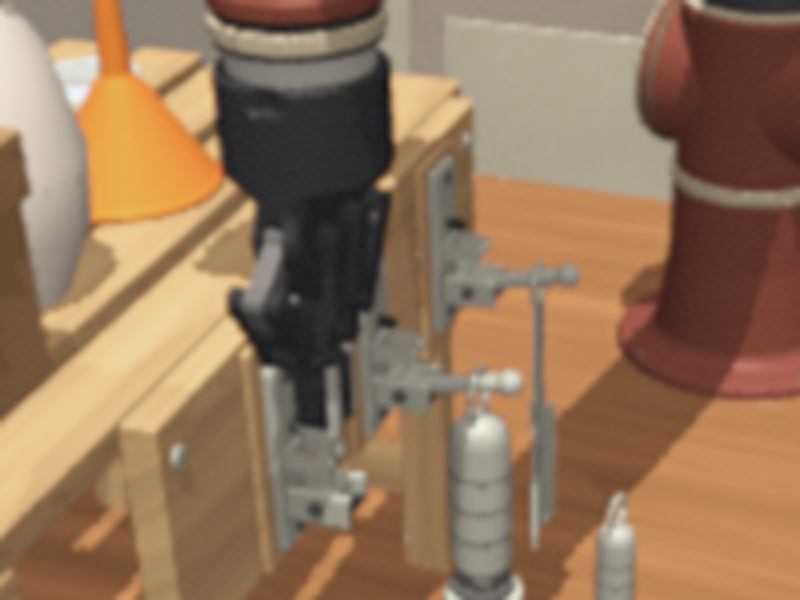

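```bash
python3 -m pendant '{"linear":[[0,-0.3,0],[0,-0.6,0.03],[0,-0.9,0.08],[0,-1.2,0.13],[0,-1.5,0.2],[0,-1.8,0.3],[0,-2.1,0.4],[0,-2.4,0.52],[0,-2.6,0.62],[0,-2.78,0.71]],"rotation":[[0,0,0],[0,0,0],[0,0,0],[0,0,0],[0,0,0],[0,0,0],[0,0,0],[0,0,0],[0,0,0],[0,0,0]],"grip":[1,1,1,1,1,1,1,1,1,1]}'
python3 - <<'E'
from h import *
c=manip.calibration("wrist");im=manip.grab_frame("wrist");p,r,s=tool()
print(p.round(4),s["contact_force"].round(1))
u,v=proj(c,p,True);print(u,v)
w=im[:,:,::-1];a=cv2.resize(w[130:330,156:356],(600,600),interpolation=cv2.INTER_CUBIC)
cv2.imwrite("pics/e.png",a)
E
```

```text
time: 4.52
tool_pos: [0.6837, -0.0163, 0.3139]
tool_rot: [0.001, 1.0, 0.027, 0.004]
contact_force: [-1.3, 0.3, 11.0]
gripper_width: 0.089
[ 0.6836 -0.0159  0.3138] [-1.3  1.3 11.1]
256.12296069292864 276.878484286342
```

View pics/e.png

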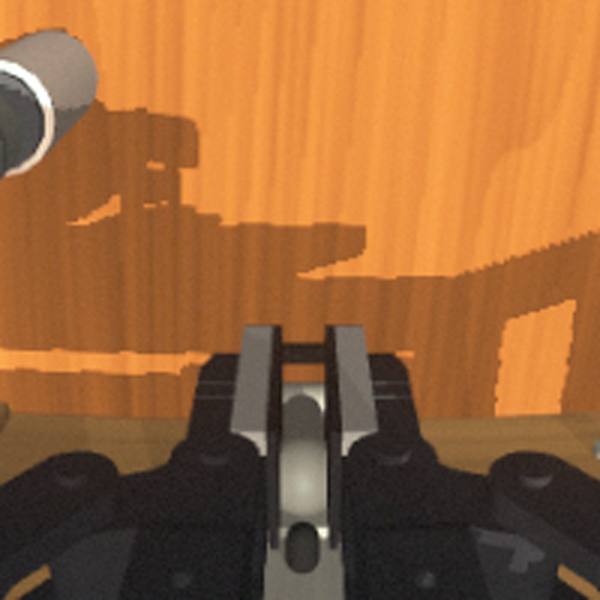

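```bash
python3 - <<'E'
from h import *
c=manip.calibration("wrist")
f=lambda P:np.round((np.array(proj(c,P,True))-[156,130])*3)
p,r,s=tool()
print("tips",f(p+r.apply([0,0,.022])),"tcp",f(p),"z-15",f(p+r.apply([0,0,-.015])),"pad corners",[f(p+r.apply([0,y,z])).tolist() for y in(-.011,.011) for z in (-.015,.022)])
for th in (0,.2,.3,.4,.5): print(th,f([.684,-.05+.058*np.sin(th),.258+.058*np.cos(th)]))
print("hinge",f([.684,-.05,.258]))
# pixel ray of blob on plane x=.684
for vv in (395,450,480,510):
    o,d=ray(c,156+101,130+vv/3,True); print(vv,[(onplane(o,d,[0,y,0],[0,1,0])[1:]).round(4).tolist() for y in (-.05,-.03,-.016)])
E
```

```text
tips [301. 376.] tcp [301. 443.] z-15 [300. 500.] pad corners [[300.0, 439.0], [301.0, 322.0], [301.0, 555.0], [301.0, 426.0]]
0 [293. 603.]
0.2 [296. 552.]
0.3 [297. 522.]
0.4 [299. 491.]
0.5 [301. 458.]
hinge [293. 429.]
395 [[-0.05, 0.2423], [-0.03, 0.2753], [-0.016, 0.2984]]
450 [[-0.05, 0.2665], [-0.03, 0.2953], [-0.016, 0.3155]]
480 [[-0.05, 0.2779], [-0.03, 0.3048], [-0.016, 0.3236]]
510 [[-0.05, 0.2884], [-0.03, 0.3135], [-0.016, 0.331]]
```

```bash
python3 -m pendant '{"linear":[[0,0,0],[0,0,0],[0,0.5,0],[0,1.2,0],[0,1.4,0],[0,1.4,0],[0,1.4,0],[0,1.4,0],[0,1.4,0],[0,1.4,0]],"rotation":[[0,0,0],[0,0,0],[0,0,0],[0,0,0],[0,0,0],[0,0,0],[0,0,0],[0,0,0],[0,0,0],[0,0,0]],"grip":[0.5,0.5,0.5,0.5,0.5,1,1,1,1,1]}'
python3 - <<'E'
from h import *
c=manip.calibration("wrist");im=manip.grab_frame("wrist");p,r,s=tool()
print(p.round(4),s["contact_force"].round(1),s["gripper_width"])
w=im[:,:,::-1];a=cv2.resize(w[130:330,156:356],(600,600),interpolation=cv2.INTER_CUBIC)
cv2.imwrite("pics/f.png",a)
E
```

```text
time: 5.4
tool_pos: [0.6843, -0.0314, 0.3103]
tool_rot: [0.001, 1.0, 0.026, 0.003]
contact_force: [4.3, -1.3, -1.5]
gripper_width: 0.119
[ 0.6842 -0.0313  0.3104] [ 4.5 -0.9 -2.4] 0.11353281408907649
```

View pics/f.png

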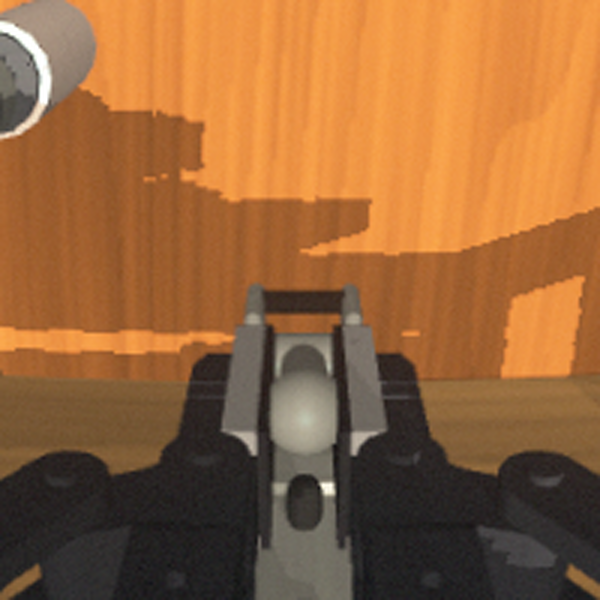

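```bash
python3 -m pendant '{"linear":[[0,-0.4,0.2],[0,-0.75,0.43],[0,-1.1,0.7],[0,-1.43,0.98],[0,-1.75,1.3],[0,-2.02,1.62],[0,-2.3,1.98],[0,-2.51,2.33],[0,-2.7,2.7],[0,-2.89,3.12]],"rotation":[[0,0,0],[0,0,0],[0,0,0],[0,0,0],[0,0,0],[0,0,0],[0,0,0],[0,0,0],[0,0,0],[0,0,0]],"grip":[1,1,1,1,1,1,1,1,1,1]}'
```

```text
time: 6.28
tool_pos: [0.6828, -0.0034, 0.2793]
tool_rot: [0.002, 1.0, 0.026, 0.003]
contact_force: [5.9, -6.3, 3.2]
gripper_width: 0.097
```

```bash
python3 -m pendant '{"linear":[[0,0,0],[0,0,0],[0,0,-0.3],[0,0,-2],[0,0,-4],[0,0,-5],[0,1.2,-5],[0,2.4,-5],[0,2.4,-5],[0,2.4,-5]],"rotation":[[0,0,0],[0,0,0],[0,0,0],[0,0,0],[0,0,0],[0,0,0],[0,0,0],[0,0,0],[0,0,0],[0,0,0]],"grip":[0.5,0.5,0.5,0.5,0.5,1,1,1,1,1]}'
```

```text
time: 7.12
tool_pos: [0.6828, -0.0275, 0.3272]
tool_rot: [0.0, 1.0, 0.025, 0.001]
contact_force: [0.0, -0.5, -0.7]
gripper_width: -0.001
```

```bash
python3 - <<'E'
from h import *
import pickle
c=manip.calibration("wrist");im=manip.grab_frame("wrist");p,r,s=tool()
pickle.dump(c,open("w4.pkl","wb"));cv2.imwrite("pics/w4.png",im[:,:,::-1])
print(p.round(4),s["contact_force"].round(1),s["gripper_width"],manip.tcp_to_tips)
a=cv2.resize(im[80:330,90:423,::-1],(799,600),interpolation=cv2.INTER_CUBIC)
cv2.imwrite("pics/g.png",a)
im=manip.grab_frame("scene");cv2.imwrite("pics/scene4.png",im[:,:,::-1])
E
```

```text
[ 0.6828 -0.027   0.3273] [-0.6  0.2  0.6] -0.0016161088338687267 0.022
```

View pics/g.png

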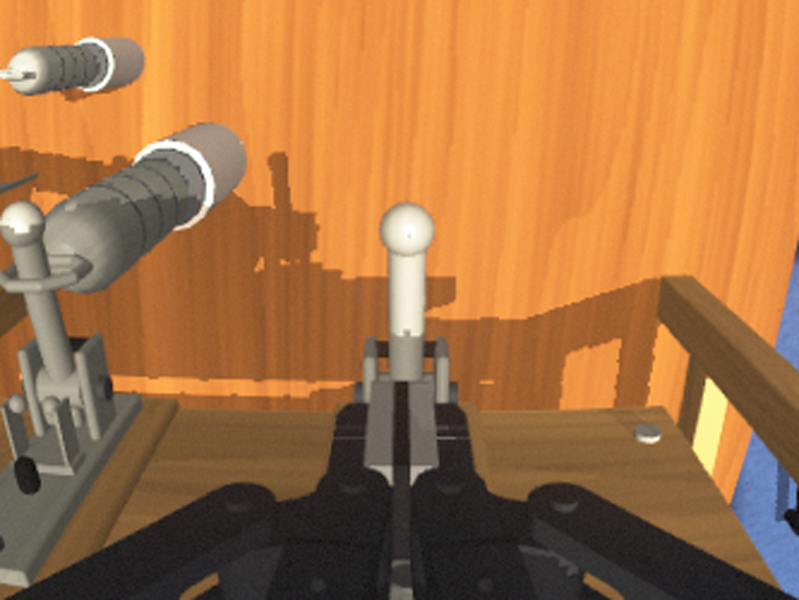

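```bash
python3 -m pendant '{"linear":[[0.1,0,0.7],[0.1,0,1.3],[0.1,0,1.8],[0.1,0,2.1],[0.1,0,2.3],[0.1,0,2.5],[0.1,0,2.6],[0.1,0,2.7],[0.1,0,2.75],[0.1,0,2.8]],"rotation":[[0,0,0],[0,0,0],[0,0,0],[0,0,0],[0,0,0],[0,0,0],[0,0,0],[0,0,0],[0,0,0],[0,0,0]],"grip":[1,1,1,1,1,1,1,1,1,1]}'
```

```text
time: 8.05
tool_pos: [0.6846, -0.0264, 0.3016]
tool_rot: [0.001, 1.0, 0.026, 0.002]
contact_force: [0.2, 0.0, 0.6]
gripper_width: -0.001
```

```bash
python3 -m pendant '{"linear":[[0,0,0.1],[0,0,0.2],[0,0,0.3],[0,0,0.4],[0,0,0.5],[0,0,0.55],[0,0,0.6],[0,0,0.65],[0,0,0.7],[0,0,0.7]],"rotation":[[0,0,0],[0,0,0],[0,0,0],[0,0,0],[0,0,0],[0,0,0],[0,0,0],[0,0,0],[0,0,0],[0,0,0]],"grip":[1,1,1,1,1,1,1,1,1,1]}'
```

```text
time: 8.88
tool_pos: [0.6845, -0.0264, 0.2942]
tool_rot: [0.001, 1.0, 0.026, 0.002]
contact_force: [0.1, -0.3, -0.7]
gripper_width: 0.0
```

```bash
python3 -m pendant '{"linear":[[0,0,0.05],[0,0,0.1],[0,0,0.15],[0,0,0.2],[0,0,0.25],[0,0,0.3],[0,0,0.35],[0,0,0.4],[0,0,0.4],[0,0,0.4]],"rotation":[[0,0,0],[0,0,0],[0,0,0],[0,0,0],[0,0,0],[0,0,0],[0,0,0],[0,0,0],[0,0,0],[0,0,0]],"grip":[1,1,1,1,1,1,1,1,1,1]}'
```

```text
time: 9.72
tool_pos: [0.6846, -0.0263, 0.2905]
tool_rot: [0.001, 1.0, 0.026, 0.002]
contact_force: [-0.5, 0.4, 1.3]
gripper_width: -0.002
```

```bash
python3 -m pendant '{"linear":[[0,0,0.05],[0,0,0.1],[0,0,0.15],[0,0,0.2],[0,0,0.25],[0,0,0.3],[0,0,0.35],[0,0,0.4],[0,0,0.4],[0,0,0.4]],"rotation":[[0,0,0],[0,0,0],[0,0,0],[0,0,0],[0,0,0],[0,0,0],[0,0,0],[0,0,0],[0,0,0],[0,0,0]],"grip":[1,1,1,1,1,1,1,1,1,1]}'
```

```text
time: 10.55
tool_pos: [0.6848, -0.0258, 0.288]
tool_rot: [0.0, 1.0, 0.026, 0.003]
contact_force: [-2.0, 3.1, 6.3]
gripper_width: -0.001
```

```bash
python3 -m pendant '{"linear":[[0,0,0.05],[0,0,0.1],[0,0,0.12],[0,0,0.12],[0,0,0.12],[0,0,0.12],[0,0,0.12],[0,0,0.12],[0,0,0.12],[0,0,0.12]],"rotation":[[0,0,0],[0,0,0],[0,0,0],[0,0,0],[0,0,0],[0,0,0],[0,0,0],[0,0,0],[0,0,0],[0,0,0]],"grip":[1,1,1,1,1,1,1,1,1,1]}'
```

```text
time: 11.38
tool_pos: [0.6848, -0.0257, 0.2877]
tool_rot: [0.0, 1.0, 0.026, 0.003]
contact_force: [-2.7, 3.7, 9.6]
gripper_width: 0.003
```

```bash
python3 -m pendant '{"linear":[[0,0,0],[0,0,0],[0,0,0],[0,0,0],[0,0,0],[0,0,0],[0,0,0],[0,0,0],[0,0,0],[0,0,0]],"rotation":[[0,0,0],[0,0,0],[0,0,0],[0,0,0],[0,0,0],[0,0,0],[0,0,0],[0,0,0],[0,0,0],[0,0,0]],"grip":[1,1,1,1,1,1,1,1,1,1]}'
python3 - <<'E'
from h import *
import time
p,r,s=tool();print(p.round(4),s["contact_force"].round(2),np.linalg.norm(s["contact_force"]))
E
```

```text
time: 12.22
tool_pos: [0.6848, -0.0257, 0.2876]
tool_rot: [0.0, 1.0, 0.026, 0.003]
contact_force: [-2.9, 3.1, 10.5]
gripper_width: 0.0
[ 0.6848 -0.0257  0.2876] [-2.87  3.11 10.48] 11.299841685007001
```

```bash
python3 - <<'E'
from h import *
import pickle
c=manip.calibration("wrist");im=manip.grab_frame("wrist");pickle.dump(c,open("w5.pkl","wb"));cv2.imwrite("pics/w5.png",im[:,:,::-1])
sc=manip.grab_frame("scene");cv2.imwrite("pics/scene5.png",sc[:,:,::-1])
def hough(im,roi,r0,r1,k=6):
    x0,y0,x1,y1=roi;g=cv2.cvtColor(im[y0:y1,x0:x1],cv2.COLOR_RGB2GRAY)
    g=cv2.resize(g,None,fx=k,fy=k,interpolation=cv2.INTER_CUBIC)
    h=cv2.HoughCircles(cv2.GaussianBlur(g,(0,0),3),cv2.HOUGH_GRADIENT,1.5,30,param1=80,param2=20,minRadius=int(r0*k),maxRadius=int(r1*k))
    return [] if h is None else [(round(x0+(a[0]+.5)/k-.5,1),round(y0+(a[1]+.5)/k-.5,1),round(a[2]/k,1)) for a in h[0][:4]]
u,v=map(int,proj(c,[.683,.004,.268],True));print("wrist",u,v,hough(im,(u-25,v-30,u+25,v+20),8,16))
w4=pickle.load(open("w4.pkl","rb"));i4=cv2.imread("pics/w4.png")[:,:,::-1].copy()
print("w4",hough(i4,(235,150,285,200),8,16),hough(i4,(80,150,125,195),7,16))
s=manip.calibration("scene");u,v=map(int,proj(s,[.683,.004,.268]));print("scene",u,v,hough(sc,(u-15,v-15,u+15,v+15),2,5))
a=cv2.resize(np.hstack([im[120:260,186:326],sc[v-35:v+35,u-35:u+35].repeat(2,0).repeat(2,1)]),None,fx=2.8,fy=2.8,interpolation=cv2.INTER_CUBIC)
cv2.imwrite("pics/h.png",a[:,:,::-1]);print(u,v)
E
```

```text
wrist 255 205 []
w4 [] [(np.float32(98.2), np.float32(172.5), np.float32(8.5))]
scene 237 203 []
237 203
```

View pics/h.png

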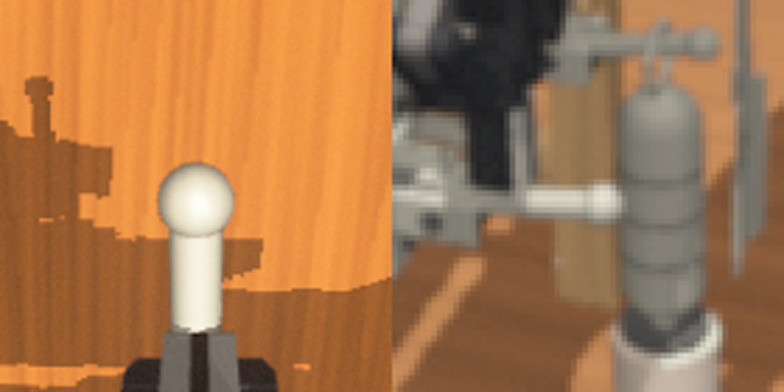

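```bash
python3 - <<'E'
from h import *
import pickle
w4=pickle.load(open("w4.pkl","rb"));w5=pickle.load(open("w5.pkl","rb"));w2=pickle.load(open("w2.pkl","rb"));s=manip.calibration("scene")
def tri(L):
    P=meet([ray(c,*uv,f) for c,uv,f in L]);print(P.round(4),[np.round(np.array(proj(c,P,f))-uv,1).tolist() for c,uv,f in L]);return P
print("spare");A=tri([(w5,(255.9,191.3),True),(s,(239.7,203.7),False)]);A=tri([(w5,(255.9,191.3),True),(w4,(259.5,175.3),True)])
print("used");tri([(w4,(98.7,172.7),True),(s,(257.3,175.3),False)]);tri([(w4,(98.7,172.7),True),(w2,(245.4,166.3),True)]);tri([(w4,(98.7,172.7),True),(w2,(245.4,166.3),True),(s,(257.3,175.3),False)])
E
```

```text
spare
[0.6832 0.0104 0.2696] [[0.5, 3.4], [0.8, 0.3]]
[ 0.6844 -0.0093  0.2024] [[0.4, 0.0], [-0.3, -0.0]]
used
[0.5765 0.0051 0.2726] [[0.8, 2.5], [0.8, 0.1]]
[0.5732 0.0055 0.2674] [[0.3, -0.1], [-0.2, 0.1]]
[0.5731 0.004  0.2683] [[-0.1, 2.2], [-0.3, 1.4], [0.9, 1.0]]
```

```bash
python3 -m pendant '{"linear":[[0,0,-1],[0,0,-2.2],[0.1,-1.5,-2.2],[0.1,-3.3,-2.2],[0.1,-3.3,-1.8],[0.1,-3.3,-1.4],[0.1,-3.3,-1.2],[0.1,-3.3,-1.1],[0.1,-3.3,-1.0],[0.1,-3.3,-0.9]],"rotation":[[0,0,0],[0,0,0],[0,0,0],[0,0,0],[0,0,0],[0,0,0],[0,0,0],[0,0,0],[0,0,0],[0,0,0]],"grip":[1,1,1,1,1,1,1,1,1,1]}'
python3 -m pendant '{"linear":[[0,0,0.02],[0,0,0.05],[0,0,0.07],[0,0,0.1],[0,0,0.12],[0,0,0.15],[0,0,0.17],[0,0,0.2],[0,0,0.2],[0,0,0.2]],"rotation":[[0,0,0],[0,0,0],[0,0,0],[0,0,0],[0,0,0],[0,0,0],[0,0,0],[0,0,0],[0,0,0],[0,0,0]],"grip":[1,1,1,1,1,1,1,1,1,1]}'
```

```text
time: 13.15
tool_pos: [0.6838, 0.0065, 0.2947]
tool_rot: [0.0, 1.0, 0.026, 0.002]
contact_force: [-0.9, 2.3, 3.9]
gripper_width: 0.001
time: 13.98
tool_pos: [0.6839, 0.007, 0.293]
tool_rot: [0.001, 1.0, 0.026, 0.003]
contact_force: [-1.8, 2.8, 6.7]
gripper_width: 0.0
```

```bash
python3 -m pendant '{"linear":[[0,0,-1],[0,0,-2.5],[-3,0,-2.5],[-6,0,-2.5],[-9,-0.1,-2.5],[-11,-0.2,-2.5],[-11,-0.2,-2],[-11,-0.2,-1.5],[-11,-0.2,-1.1],[-11,-0.2,-0.9]],"rotation":[[0,0,0],[0,0,0],[0,0,0],[0,0,0],[0,0,0],[0,0,0],[0,0,0],[0,0,0],[0,0,0],[0,0,0]],"grip":[1,1,1,1,1,1,1,1,1,1]}'
python3 -m pendant '{"linear":[[0,0,0.1],[0,0,0.2],[0,0,0.27],[0,0,0.35],[0,0,0.42],[0,0,0.5],[0,0,0.57],[0,0,0.65],[0,0,0.7],[0,0,0.7]],"rotation":[[0,0,0],[0,0,0],[0,0,0],[0,0,0],[0,0,0],[0,0,0],[0,0,0],[0,0,0],[0,0,0],[0,0,0]],"grip":[1,1,1,1,1,1,1,1,1,1]}'
```

```text
time: 14.82
tool_pos: [0.5743, 0.0027, 0.2996]
tool_rot: [0.001, 1.0, 0.026, 0.002]
contact_force: [-0.1, -0.9, -0.1]
gripper_width: 0.0
time: 15.65
tool_pos: [0.574, 0.0032, 0.2942]
tool_rot: [0.0, 1.0, 0.026, 0.003]
contact_force: [-0.4, 2.6, 3.0]
gripper_width: -0.0
```

```bash
python3 - <<'E'
from h import *
Rt=Rdown(YAW,75);a=Rt.as_matrix()[:,2];print(a)
G=np.array([.5745,-.0147,.19])
pre=G-.123*a;print(pre);shift(pre,Rt)
s=manip.calibration("scene")
for uv in [(442,402),(475,470)]: print(onz(*ray(s,uv[0]*.64,uv[1]*.64),0).round(3))
E
```

```text
[ 0.05055265 -0.96460206 -0.25881905]
[0.56828202 0.10394605 0.22183474]
lin cm [ -0.08 -10.1    7.22] rot deg [-74.94  -0.27  -0.19]
[0.504 0.043 0.   ]
[0.625 0.132 0.   ]
```

```bash
python3 -m pendant '{"linear":[[0,-0.5,-1.5],[0,-3,-2],[0,-5.5,-2],[0,-8,-2],[0,-10.1,-1],[0,-10.1,0],[0,-10.1,1.5],[0,-10.1,3],[0,-10.1,4.5],[0,-10.1,6]],"rotation":[[0,0,0],[0,0,0],[-5,0,0],[-12,0,0],[-19,0,0],[-26,0,0],[-33,0,0],[-40,0,0],[-47,0,0],[-54,0,0]],"grip":[1,1,0.5,0,0,0,0,0,0,0]}'
python3 - <<'E'
from h import *
Rt=Rdown(YAW,75);a=Rt.as_matrix()[:,2]
shift(np.array([.5745,-.0147,.19])-.123*a,Rt)
E
```

```text
time: 16.48
tool_pos: [0.5691, 0.1043, 0.2335]
tool_rot: [0.457, 0.889, 0.023, 0.015]
contact_force: [0.7, -0.0, 0.3]
gripper_width: 1.0
lin cm [-0.09 -0.94  0.7 ] rot deg [-20.56  -0.27  -0.29]
```

```bash
python3 -m pendant '{"linear":[[0,-0.3,0.2],[0,-0.6,0.5],[-0.1,-0.9,0.7],[-0.1,-0.9,0.7],[-0.1,-0.9,0.7],[-0.1,-0.9,0.7],[-0.1,-0.9,0.7],[-0.1,-0.9,0.7],[-0.1,-0.9,0.7],[-0.1,-0.9,0.7]],"rotation":[[-7,0,0],[-14,0,0],[-20.5,0,-0.3],[-20.5,0,-0.3],[-20.5,0,-0.3],[-20.5,0,-0.3],[-20.5,0,-0.3],[-20.5,0,-0.3],[-20.5,0,-0.3],[-20.5,0,-0.3]],"grip":[0,0,0,0,0,0,0,0,0,0]}'
python3 - <<'E'
from h import *
import pickle
Rt=Rdown(YAW,75);a=Rt.as_matrix()[:,2]
shift(np.array([.5745,-.0147,.19])-.003*a,Rt)
p,r,s=tool();print(s["joint_pos"].round(2))
c=manip.calibration("wrist");im=manip.grab_frame("wrist");pickle.dump(c,open("w6.pkl","wb"));cv2.imwrite("pics/w6.png",im[:,:,::-1])
cv2.imwrite("pics/i.png",cv2.resize(im[60:360,60:460,::-1],(800,600),interpolation=cv2.INTER_CUBIC))
f=lambda P:((np.array(proj(c,P,True))-60)*2).round()
print(f([.5745,-.0147,.19]),f([.5735,.004,.266]),f([.683,.008,.266]),f([.5745,-.0147,.257]))
E
```

```text
time: 17.32
tool_pos: [0.5464, 0.1322, 0.2076]
tool_rot: [0.569, 0.822, 0.005, -0.006]
contact_force: [0.7, 0.3, 0.1]
gripper_width: 0.999
lin cm [ 2.79  3.53 14.06] rot deg [-5.59  3.02 -0.05]
[ 0.49  0.34  1.66 -1.02  1.83  0.58]
[451. 327.] [449. 489.] [665. 480.] [448. 460.]
```

View pics/i.png

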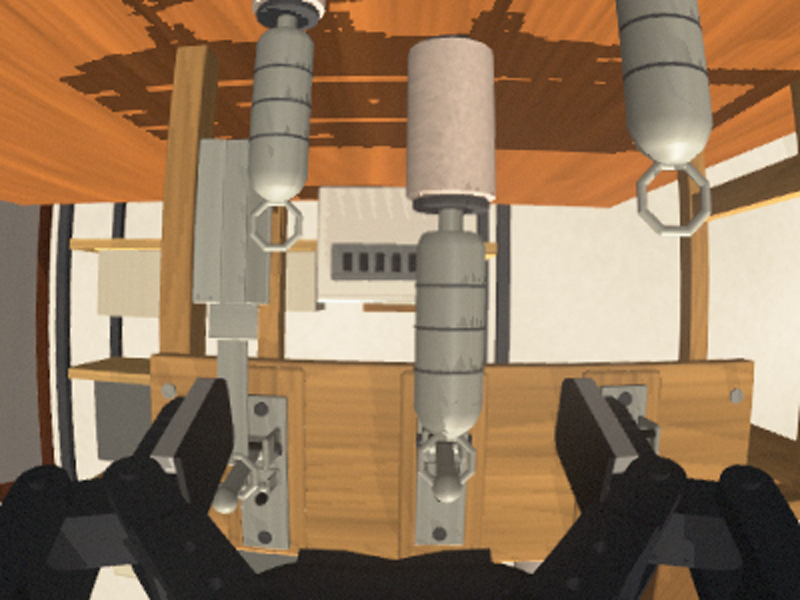

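```bash
python3 - <<'E'
from h import *
Rt=Rdown(np.radians(15),60);a=Rt.as_matrix()[:,2];print(a)
G=np.array([.5745,-.0147,.178])
shift(G-.090*a,Rt);shift(G-.003*a,Rt)
E
```

```text
[ 0.22414387 -0.8365163  -0.5       ]
lin cm [0.76 3.99 6.16] rot deg [ 9.27 13.85 -5.55]
lin cm [ 2.76  2.51 14.49] rot deg [ 9.27 13.85 -5.55]
```

```bash
python3 -m pendant '{"linear":[[0.1,0.8,0],[0.3,2,1],[0.5,3,2.5],[0.8,4,4],[0.8,4,6.2],[0.8,4,6.2],[0.8,4,6.2],[0.8,4,6.2],[0.8,4,6.2],[0.8,4,6.2]],"rotation":[[2.3,3.5,-1.4],[4.6,7,-2.8],[7,10.5,-4.2],[9.3,13.9,-5.6],[9.3,13.9,-5.6],[9.3,13.9,-5.6],[9.3,13.9,-5.6],[9.3,13.9,-5.6],[9.3,13.9,-5.6],[9.3,13.9,-5.6]],"grip":[0.2,0.2,0.2,0.2,0.2,0.2,0.2,0.2,0.2,0.2]}'
python3 - <<'E'
from h import *
Rt=Rdown(np.radians(15),60);a=Rt.as_matrix()[:,2]
G=np.array([.5745,-.0147,.178])
shift(G-.090*a,Rt);shift(G-.003*a,Rt);print(tool()[2]["joint_pos"].round(2))
E
```

```text
time: 18.2
tool_pos: [0.5534, 0.0648, 0.2228]
tool_rot: [0.489, 0.863, 0.114, 0.061]
contact_force: [0.1, -0.6, 0.2]
gripper_width: 0.798
lin cm [-0.02  0.24  0.36] rot deg [-0.96  0.31  0.19]
lin cm [0.03 0.38 9.06] rot deg [-0.96  0.31  0.19]
[ 0.38  0.07  1.87 -1.02  1.49  0.37]
```

```bash
python3 - <<'E'
from h import *
Rt=Rdown(np.radians(5),45);a=Rt.as_matrix()[:,2];print(a)
G=np.array([.5745,-.0147,.175])
shift(G-.080*a,Rt);shift(G-.003*a,Rt)
s=manip.calibration("scene");o,d=ray(s,478*.64,378*.64);print(onplane(o,d,[.625,.132,0],-d*[1,1,0]))
T=manip.calibration("wrist")["cam_to_world"];p,r,_=tool();print("cam in tool",r.inv().apply(np.array(T)[:3,3]-p))
E
```

```text
[ 0.06162842 -0.70441603 -0.70710678]
lin cm [0.96 2.12 1.82] rot deg [14.03 -7.57  6.32]
lin cm [0.06 0.21 9.23] rot deg [14.03 -7.57  6.32]
[0.6261828  0.12671662 0.1683781 ]
cam in tool [ 0.00059667 -0.08190892 -0.12101118]
```

```bash
python3 -m pendant '{"linear":[[0.25,0.5,0.4],[0.5,1.1,0.9],[0.75,1.6,1.4],[0.96,2.1,1.8],[0.96,2.1,1.8],[0.75,1.7,3.5],[0.5,1.2,5.5],[0.3,0.7,7.3],[0.1,0.3,8.8],[0.06,0.2,9.2]],"rotation":[[3.5,-1.9,1.6],[7,-3.8,3.2],[10.5,-5.7,4.7],[14,-7.6,6.3],[14,-7.6,6.3],[14,-7.6,6.3],[14,-7.6,6.3],[14,-7.6,6.3],[14,-7.6,6.3],[14,-7.6,6.3]],"grip":[0.2,0.2,0.2,0.2,0.2,0.2,0.2,0.2,0.2,0.2]}'
python3 - <<'E'
from h import *
Rt=Rdown(np.radians(5),45);a=Rt.as_matrix()[:,2]
G=np.array([.5745,-.0147,.175])
shift(G-.003*a,Rt);p,r,s=tool();print(p,s["contact_force"],s["joint_pos"].round(2))
E
```

```text
time: 19.03
tool_pos: [0.5721, -0.0137, 0.1741]
tool_rot: [0.383, 0.923, 0.041, 0.014]
contact_force: [0.0, -0.7, 0.0]
gripper_width: 0.804
lin cm [ 0.23  0.15 -0.27] rot deg [0.1  0.27 0.2 ]
[ 0.57210556 -0.01365322  0.17411491] [ 0.04492146 -0.74573029  0.02999635] [ 0.17  0.1   1.84 -0.8   1.37  0.31]
```

```bash
python3 -m pendant '{"linear":[[0.2,0.1,-0.2],[0.2,0.1,-0.2],[0.2,0.1,-0.2],[0.2,0.1,-0.2],[0.2,0.1,-0.2],[0.2,0.1,-0.2],[0.2,0.1,-0.2],[0.2,0.1,-0.2],[0.2,0.1,-0.2],[0.2,0.1,-0.2]],"rotation":[[0,0,0],[0,0,0],[0,0,0],[0,0,0],[0,0,0],[0,0,0],[0,0,0],[0,0,0],[0,0,0],[0,0,0]],"grip":[0.3,0.4,0.5,0.6,0.7,1,1,1,1,1]}'
python3 - <<'E'
from h import *
p,r,s=tool();print(p,s["contact_force"])
for n,d in [("up",[0,0,1.]),("armout",[-np.sin(YAW)*.985,np.cos(YAW)*.985,.174]),("x+",[np.cos(YAW),np.sin(YAW),0])]: print(n,r.inv().apply(d).round(3))
E
```

```text
time: 19.87
tool_pos: [0.5764, -0.0122, 0.1804]
tool_rot: [0.383, 0.923, 0.04, 0.017]
contact_force: [1.2, 1.3, 4.9]
gripper_width: 0.378
[ 0.57636361 -0.01217275  0.18036293] [1.19185762 1.33388053 4.91137114]
up [ 0.001  0.708 -0.706]
armout [ 0.034 -0.572 -0.82 ]
x+ [0.999 0.023 0.025]
```

```bash
python3 -m pendant '{"linear":[[0,0.1,-0.1],[0,0.2,-0.2],[0,0.3,-0.3],[0,0.4,-0.4],[0,0.48,-0.48],[0,0.48,-0.48],[0,0.48,-0.48],[0,0.48,-0.48],[0,0.48,-0.48],[0,0.48,-0.48]],"rotation":[[0,0,0],[0,0,0],[0,0,0],[0,0,0],[0,0,0],[0,0,0],[0,0,0],[0,0,0],[0,0,0],[0,0,0]],"grip":[1,1,1,1,1,1,1,1,1,1]}'
```

```text
time: 20.7
tool_pos: [0.5757, -0.0122, 0.1862]
tool_rot: [0.382, 0.923, 0.04, 0.016]
contact_force: [0.6, -0.4, -3.0]
gripper_width: 0.382
```

```bash
python3 -m pendant '{"linear":[[0.02,-0.3,-0.43],[0.03,-0.6,-0.86],[0.05,-0.9,-1.29],[0.07,-1.2,-1.72],[0.09,-1.5,-2.15],[0.1,-1.8,-2.58],[0.12,-2.1,-3.01],[0.14,-2.4,-3.44],[0.14,-2.4,-3.44],[0.14,-2.4,-3.44]],"rotation":[[0,0,0],[0,0,0],[0,0,0],[0,0,0],[0,0,0],[0,0,0],[0,0,0],[0,0,0],[0,0,0],[0,0,0]],"grip":[1,1,1,1,1,1,1,1,1,1]}'
python3 - <<'E'
from h import *
import pickle
p,r,s=tool();print(p,s["contact_force"].round(1))
sc=manip.grab_frame("scene");cv2.imwrite("pics/scene7.png",sc[:,:,::-1]);w=manip.grab_frame("wrist");cv2.imwrite("pics/w7.png",w[:,:,::-1]);pickle.dump(manip.calibration("wrist"),open("w7.pkl","wb"))
E
```

```text
time: 21.53
tool_pos: [0.5737, 0.0294, 0.1937]
tool_rot: [0.383, 0.923, 0.04, 0.017]
contact_force: [-0.9, -0.1, -3.4]
gripper_width: 0.38
[0.57374103 0.02938715 0.19371818] [-0.9 -0.1 -3.4]
```

```bash
python3 - <<'E'
from h import *
shift([.6830,.0344,.1942],Rdown(np.radians(5),45))
E
sed -i 's/^/&/' h.py
```

```text
lin cm [10.95  0.33  0.23] rot deg [ 0.03  0.07 -0.03]
```

```bash
python3 -m pendant '{"linear":[[1,0,0],[2.5,0.1,0],[4.2,0.1,0.1],[6,0.2,0.1],[7.8,0.2,0.2],[9.2,0.3,0.2],[10.3,0.3,0.2],[10.95,0.33,0.23],[10.95,0.33,0.23],[10.95,0.33,0.23]],"rotation":[[0,0,0],[0,0,0],[0,0,0],[0,0,0],[0,0,0],[0,0,0],[0,0,0],[0,0,0],[0,0,0],[0,0,0]],"grip":[1,1,1,1,1,1,1,1,1,1]}'
python3 - <<'E'
from h import *
import pickle
p,r,s=tool();print(p,s["contact_force"].round(1))
shift([.6830,.0344,.1942])
sc=manip.grab_frame("scene");cv2.imwrite("pics/scene8.png",sc[:,:,::-1]);c=manip.calibration("wrist");w=manip.grab_frame("wrist");cv2.imwrite("pics/w8.png",w[:,:,::-1]);pickle.dump(c,open("w8.pkl","wb"))
u,v=map(int,proj(c,[.683,.012,.266],True));print(u,v)
cs=manip.calibration("scene");us,vs=map(int,proj(cs,[.683,.02,.262]));print(us,vs)
A=cv2.resize(w[v-40:v+40,u-50:u+50],(400,320),interpolation=cv2.INTER_CUBIC) if v<340 else cv2.resize(w[284:384,u-62:u+63],(400,320))
B=cv2.resize(sc[vs-40:vs+40,us-50:us+50],(400,320),interpolation=cv2.INTER_CUBIC)
cv2.imwrite("pics/j.png",np.hstack([A,B])[:,:,::-1])
E
```

```text
time: 22.47
tool_pos: [0.6831, 0.0343, 0.1939]
tool_rot: [0.383, 0.923, 0.04, 0.016]
contact_force: [0.5, 0.7, -2.2]
gripper_width: 0.383
[0.68309365 0.03429588 0.19388094] [ 0.5  0.7 -2.2]
lin cm [-0.01  0.01 -0.03] 
253 411
245 208
```

```bash
python3 -m pendant '{"linear":[[-0.01,0.15,0.21],[-0.02,0.3,0.43],[-0.03,0.5,0.72],[-0.04,0.7,1.0],[-0.05,0.85,1.22],[-0.05,0.95,1.36],[-0.06,1.05,1.5],[-0.07,1.15,1.65],[-0.07,1.25,1.79],[-0.08,1.35,1.93]],"rotation":[[0,0,0],[0,0,0],[0,0,0],[0,0,0],[0,0,0],[0,0,0],[0,0,0],[0,0,0],[0,0,0],[0,0,0]],"grip":[1,1,1,1,1,1,1,1,1,1]}'
```

```text
time: 23.4
tool_pos: [0.6843, 0.0112, 0.1902]
tool_rot: [0.383, 0.923, 0.04, 0.016]
contact_force: [-0.3, 0.1, -2.5]
gripper_width: 0.382
```

```bash
python3 -m pendant '{"linear":[[-0.01,0.12,0.17],[-0.02,0.25,0.36],[-0.03,0.4,0.57],[-0.04,0.55,0.79],[-0.04,0.7,1.0],[-0.05,0.8,1.15],[-0.06,0.9,1.29],[-0.06,1.0,1.43],[-0.06,1.0,1.43],[-0.06,1.0,1.43]],"rotation":[[0,0,0],[0,0,0],[0,0,0],[0,0,0],[0,0,0],[0,0,0],[0,0,0],[0,0,0],[0,0,0],[0,0,0]],"grip":[1,1,1,1,1,1,1,1,1,1]}'
python3 -m pendant '{"linear":[[0,-0.1,0.1],[0,-0.2,0.2],[0,-0.3,0.3],[0,-0.37,0.37],[0,-0.4,0.4],[0,-0.42,0.42],[0,-0.42,0.42],[0,-0.42,0.42],[0,-0.42,0.42],[0,-0.42,0.42]],"rotation":[[0,0,0],[0,0,0],[0,0,0],[0,0,0],[0,0,0],[0,0,0],[0,0,0],[0,0,0],[0,0,0],[0,0,0]],"grip":[1,1,1,1,1,1,1,1,1,1]}'
```

```text
time: 24.23
tool_pos: [0.6851, -0.0059, 0.1871]
tool_rot: [0.383, 0.923, 0.04, 0.016]
contact_force: [0.3, 0.8, -2.9]
gripper_width: 0.382
time: 25.07
tool_pos: [0.6853, -0.0059, 0.1818]
tool_rot: [0.383, 0.923, 0.04, 0.017]
contact_force: [-0.6, 0.6, -0.2]
gripper_width: 0.383
```

```bash
python3 -m pendant '{"linear":[[0,-0.03,0.03],[0,-0.07,0.07],[0,-0.1,0.1],[0,-0.1,0.1],[0,-0.1,0.1],[0,-0.1,0.1],[0,-0.1,0.1],[0,-0.1,0.1],[0,-0.1,0.1],[0,-0.1,0.1]],"rotation":[[0,0,0],[0,0,0],[0,0,0],[0,0,0],[0,0,0],[0,0,0],[0,0,0],[0,0,0],[0,0,0],[0,0,0]],"grip":[1,1,1,1,1,1,1,1,1,1]}'
python3 - <<'E'
from h import *
sc=manip.grab_frame("scene");cv2.imwrite("pics/scene9.png",sc[:,:,::-1])
A=cv2.resize(sc[150:250,175:305],None,fx=6,fy=6,interpolation=cv2.INTER_CUBIC)[:600]
cv2.imwrite("pics/k.png",A[:,:,::-1])
E
```

```text
time: 25.9
tool_pos: [0.6854, -0.0058, 0.1802]
tool_rot: [0.383, 0.923, 0.04, 0.017]
contact_force: [-1.1, 1.2, 5.1]
gripper_width: 0.379
```

View pics/k.png

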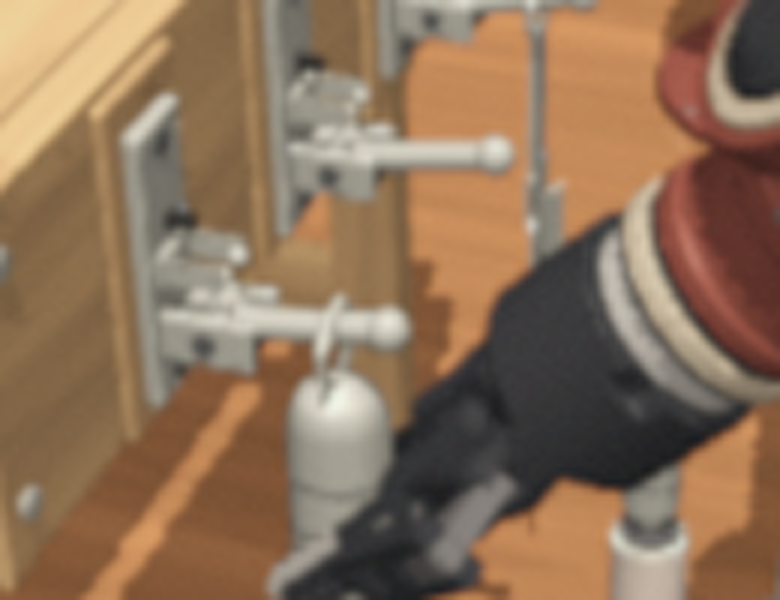

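```bash
python3 -m pendant '{"linear":[[0,0.06,-0.06],[0,0.06,-0.06],[0,0.06,-0.06],[0,0.06,-0.06],[0,0.06,-0.06],[0,-0.4,-1.3],[0,-0.8,-2.9],[0,-0.8,-5],[0,-0.8,-8],[0,-0.8,-11]],"rotation":[[0,0,0],[0,0,0],[0,0,0],[0,0,0],[0,0,0],[0,0,0],[0,0,0],[0,0,0],[0,0,0],[0,0,0]],"grip":[0.9,0.6,0.4,0.3,0.3,0.3,0.3,0.3,0.3,0.3]}'
python3 - <<'E'
from h import *
import pickle
p,r,s=tool();print(p,s["contact_force"].round(1),s["joint_pos"].round(2))
c=manip.calibration("wrist");w=manip.grab_frame("wrist");cv2.imwrite("pics/w10.png",w[:,:,::-1]);pickle.dump(c,open("w10.pkl","wb"))
shift([.5745,.004,.33],Rdown());shift([.5745,.004,.271],Rdown())
E
```

```text
time: 26.78
tool_pos: [0.6775, 0.0793, 0.2528]
tool_rot: [0.382, 0.923, 0.04, 0.016]
contact_force: [0.0, 0.4, -0.2]
gripper_width: 0.701
[0.67745022 0.07926472 0.25284849] [ 0.   0.4 -0.2] [ 0.27  0.3   1.46 -0.77  1.56  0.26]
lin cm [-11.1    9.99  -0.17] rot deg [44.88 -1.31  1.87]
lin cm [-11.15   5.82   4.01] rot deg [44.88 -1.31  1.87]
```

```bash
python3 -m pendant '{"linear":[[0,1.5,-1.5],[-1,3.5,-3.5],[-3,5.5,-5],[-5,6.5,-5],[-7,7.5,-4.3],[-9,8.5,-3],[-11,10,-1.5],[-11.1,10,-0.2],[-11.1,10,-0.2],[-11.1,10,-0.2]],"rotation":[[5,0,0],[12,0,0.3],[19,-0.5,0.6],[26,-0.7,1],[33,-1,1.3],[40,-1.2,1.6],[44.9,-1.3,1.9],[44.9,-1.3,1.9],[44.9,-1.3,1.9],[44.9,-1.3,1.9]],"grip":[0.3,0.3,0.3,0.3,0.3,0.3,0.3,0.3,0.3,0.3]}'
python3 - <<'E'
from h import *
import pickle
p,r,s=tool();print(p,s["contact_force"].round(1))
shift([.5745,.004,.2685],Rdown())
sc=manip.grab_frame("scene");cv2.imwrite("pics/scene11.png",sc[:,:,::-1])
c=manip.calibration("wrist");w=manip.grab_frame("wrist");cv2.imwrite("pics/w11.png",w[:,:,::-1]);pickle.dump(c,open("w11.pkl","wb"))
# roller stayed? compare upper roller/eye area with the picture before release
b=cv2.imread("pics/scene9.png");a=sc[:,:,::-1]
d=cv2.absdiff(a,b).max(2);print("diff eye/top region",d[198:222,222:242].mean().round(1),d[198:222,222:242].max())
# ball in the wrist picture: bright grey blob near the expected place
u,v=proj(c,[.5745,.004,.2655],True);print("expect",round(u),round(v))
h=w.astype(int);m=((h.max(2)-h.min(2)<28)&(h.min(2)>150)).astype(np.uint8)
n,l,st,ce=cv2.connectedComponentsWithStats(m)
for i in range(1,n):
    if st[i,4]>60 and abs(ce[i,0]-u)<60 and abs(ce[i,1]-v)<60: print(st[i],ce[i].round(1))
E
```

```text
time: 27.67
tool_pos: [0.5733, -0.0006, 0.3238]
tool_rot: [0.001, 1.0, 0.024, -0.005]
contact_force: [-0.4, 0.5, 0.8]
gripper_width: 0.699
[ 0.57328064 -0.00061632  0.32375721] [-0.4  0.5  0.8]
lin cm [ 0.19 -0.47  5.52] rot deg [ 0.13  0.53 -0.26]
diff eye/top region 7.4 42
expect 259 222
[254 262   7  21 122] [256.6 271.6]
```

```bash
python3 - <<'E'
from h import *
p,r,s=tool();print(p,s["joint_vel"].round(3))
shift([.5742,.0045,.2685],Rdown())
w=cv2.imread("pics/w11.png");g=cv2.cvtColor(w,cv2.COLOR_BGR2GRAY)
print([int(x) for x in g[196:296:3,257]]); print(w[196:296:9,257].tolist())
E
```

```text
[5.73790116e-01 4.34196415e-04 3.24037183e-01] [ 0.008  0.005 -0.007 -0.001  0.    -0.003]
lin cm [ 0.11 -0.42  5.55] rot deg [ 0.12  0.5  -0.13]
[166, 164, 166, 164, 164, 123, 192, 228, 249, 180, 165, 152, 155, 161, 160, 163, 164, 159, 162, 160, 162, 159, 239, 242, 242, 241, 242, 242, 241, 157, 189, 170, 214, 241]
[[70, 148, 238], [67, 146, 236], [166, 192, 201], [161, 181, 186], [136, 154, 164], [143, 163, 171], [143, 161, 172], [139, 158, 167], [226, 243, 247], [227, 242, 247], [171, 193, 188], [225, 242, 245]]
```

```bash
python3 -m pendant '{"linear":[[0.05,-0.2,1.5],[0.05,-0.35,3.2],[0.05,-0.35,4.6],[0.05,-0.35,5.4],[0.05,-0.35,5.5],[0.05,-0.35,5.5],[0.05,-0.35,5.5],[0.05,-0.35,5.5],[0.05,-0.35,5.5],[0.05,-0.35,5.5]],"rotation":[[0,0,0],[0,0,0],[0,0,0],[0,0,0],[0,0,0],[0,0,0],[0,0,0],[0,0,0],[0,0,0],[0,0,0]],"grip":[0.3,0.3,0.3,0.4,0.6,1,1,1,1,1]}'
```

```text
time: 28.6
tool_pos: [0.5727, 0.0023, 0.2698]
tool_rot: [0.001, 1.0, 0.024, -0.005]
contact_force: [-5.4, 0.3, 1.1]
gripper_width: 0.119
```

```bash
python3 -m pendant '{"linear":[[0,0.12,-0.55],[0,0.31,-1.11],[0,0.55,-1.63],[0,0.84,-2.14],[0,1.18,-2.61],[0,1.56,-3.05],[0,1.99,-3.45],[0,2.44,-3.8],[0,2.69,-3.95],[0,2.94,-4.1]],"rotation":[[0,0,0],[0,0,0],[0,0,0],[0,0,0],[0,0,0],[0,0,0],[0,0,0],[0,0,0],[0,0,0],[0,0,0]],"grip":[1,1,1,1,1,1,1,1,1,1]}'
```

```text
time: 29.43
tool_pos: [0.5744, -0.0263, 0.3129]
tool_rot: [0.0, 1.0, 0.024, -0.004]
contact_force: [-6.0, 2.1, -5.3]
gripper_width: 0.083
```

```bash
python3 -m pendant '{"linear":[[0,0,0],[0,0,0],[0,0,-0.2],[0,0,-2],[0,0,-4],[0,-1.5,-4.5],[0,-3.5,-4.5],[0,-4,-3.5],[0,-4,-1.5],[0,-4,0]],"rotation":[[0,0,0],[0,0,0],[0,0,0],[0,0,0],[0,0,0],[0,0,0],[0,0,0],[0,0,0],[0,0,0],[0,0,0]],"grip":[0.6,0.5,0.5,0.5,0.5,1,1,1,1,1]}'
python3 - <<'E'
from h import *
import pickle
p,r,s=tool();print(p,s["contact_force"].round(1),s["gripper_width"])
c=manip.calibration("wrist");w=manip.grab_frame("wrist");cv2.imwrite("pics/w12.png",w[:,:,::-1]);pickle.dump(c,open("w12.pkl","wb"))
sc=manip.grab_frame("scene");cv2.imwrite("pics/scene12.png",sc[:,:,::-1])
c=manip.calibration("scene")
b=cv2.imread("pics/scene0.png");
# knob in the scene: compare the predicted pixel for some angles with bright grey blob
for th in (.2,.3,.4,.5,.6,.7,.8): print(th,np.round(proj(c,[.576-.003*np.sin(th),-.053+.058*np.sin(th),.2555+.058*np.cos(th)])))
d=cv2.absdiff(sc[:,:,::-1],cv2.imread("pics/scene9.png")).max(2)
m=sc[145:185,205:265].astype(int);g=m.mean(2).astype(int);sat=m.max(2)-m.min(2)
for row,srow in zip(g[::2],sat[::2]): print("".join("#" if s<35 and x>150 else "+" if s<35 and x>95 else "." for x,s in zip(row,srow)))
E
```

```text
time: 30.27
tool_pos: [0.5733, 0.013, 0.3091]
tool_rot: [0.001, 1.0, 0.024, -0.004]
contact_force: [0.3, -0.6, -0.6]
gripper_width: 0.0
[0.57332075 0.0129619  0.30907189] [ 0.3 -0.6 -0.6] 0.00019430742434528936
0.2 [237. 155.]
0.3 [240. 156.]
0.4 [242. 157.]
0.5 [245. 158.]
0.6 [247. 160.]
0.7 [249. 162.]
0.8 [251. 164.]
...............####++............++++++++...................
..............###++.+............+++++++++..................
..............+#++...+...........++++++++++.................
..............++++++++...........++++++++++.................
..............++++++++...........+++++++....................
..............++++++++...........++++++++++++...............
..............++++++++...........+++.......................+
..............+++++..............++++.....####.............+
..............+++++..............+++.....#####+............+
...............++++++++++++++++......+###+++++.............+
...............+++##++++++++###+...+###+++.................+
...............++++++++++++##++..+###+++...................+
...............+++++++++++++++.####+++.....................+
...............+++++++++++######+++++.....................++
...............++++++++#####++++++++.......................+
...............++++############+++++.......................+
...............++++++++++++#####+..........................+
+...............++++++++..+++++++..........................+
+...............+++++++++++++++++.........................++
+...............++++......................................++
```

```bash
python3 -m pendant '{"linear":[[0,0.4,-0.3],[0,0.8,-0.3],[0,1.2,-0.3],[0,1.5,-0.3],[0,1.8,-0.3],[0,2.05,-0.3],[0,2.3,-0.3],[0,2.5,-0.3],[0,2.7,-0.3],[0,2.8,-0.3]],"rotation":[[0,0,0],[0,0,0],[0,0,0],[0,0,0],[0,0,0],[0,0,0],[0,0,0],[0,0,0],[0,0,0],[0,0,0]],"grip":[1,1,1,1,1,1,1,1,1,1]}'
```

```text
time: 31.2
tool_pos: [0.5747, -0.0145, 0.3142]
tool_rot: [0.0, 1.0, 0.024, -0.003]
contact_force: [-1.0, 6.8, 5.5]
gripper_width: 0.002
```

```bash
python3 -m pendant '{"linear":[[0,0.1,0],[0,0.2,0],[0,0.3,0],[0,0.4,0],[0,0.5,0],[0,0.6,0],[0,0.7,0],[0,0.8,0],[0,0.8,0],[0,0.8,0]],"rotation":[[0,0,0],[0,0,0],[0,0,0],[0,0,0],[0,0,0],[0,0,0],[0,0,0],[0,0,0],[0,0,0],[0,0,0]],"grip":[1,1,1,1,1,1,1,1,1,1]}'
```

```text
time: 32.03
tool_pos: [0.5747, -0.0238, 0.3125]
tool_rot: [0.002, 1.0, 0.024, -0.005]
contact_force: [0.0, -0.3, 0.9]
gripper_width: -0.0
```

```bash
python3 -m pendant '{"linear":[[0,0.1,0],[0,0.2,0],[0,0.3,0],[0,0.4,0],[0,0.5,0],[0,0.6,0],[0,0.7,0],[0,0.7,0],[0,0.7,0],[0,0.7,0]],"rotation":[[0,0,0],[0,0,0],[0,0,0],[0,0,0],[0,0,0],[0,0,0],[0,0,0],[0,0,0],[0,0,0],[0,0,0]],"grip":[1,1,1,1,1,1,1,1,1,1]}'
```

```text
time: 32.87
tool_pos: [0.5751, -0.0303, 0.3129]
tool_rot: [0.001, 1.0, 0.024, -0.004]
contact_force: [-0.5, -0.6, 0.5]
gripper_width: -0.002
```

```bash
python3 -m pendant '{"linear":[[0,0.05,0],[0,0.1,0],[0,0.15,0],[0,0.2,0],[0,0.25,0],[0,0.3,0],[0,0.35,0],[0,0.4,0],[0,0.4,0],[0,0.4,0]],"rotation":[[0,0,0],[0,0,0],[0,0,0],[0,0,0],[0,0,0],[0,0,0],[0,0,0],[0,0,0],[0,0,0],[0,0,0]],"grip":[1,1,1,1,1,1,1,1,1,1]}'
```

```text
time: 33.7
tool_pos: [0.5754, -0.0342, 0.3132]
tool_rot: [0.001, 1.0, 0.024, -0.004]
contact_force: [-0.6, -0.4, 0.8]
gripper_width: -0.001
```

```bash
python3 -m pendant '{"linear":[[0,0.05,0],[0,0.1,0],[0,0.15,0],[0,0.2,0],[0,0.25,0],[0,0.3,0],[0,0.3,0],[0,0.3,0],[0,0.3,0],[0,0.3,0]],"rotation":[[0,0,0],[0,0,0],[0,0,0],[0,0,0],[0,0,0],[0,0,0],[0,0,0],[0,0,0],[0,0,0],[0,0,0]],"grip":[1,1,1,1,1,1,1,1,1,1]}'
```

```text
time: 34.53
tool_pos: [0.5755, -0.0367, 0.3134]
tool_rot: [0.001, 1.0, 0.024, -0.004]
contact_force: [-0.0, 4.6, 2.3]
gripper_width: -0.001
```

```bash
python3 -m pendant '{"linear":[[0,0.05,0],[0,0.1,0],[0,0.15,0],[0,0.2,0],[0,0.2,0],[0,0.2,0],[0,0.2,0],[0,0.2,0],[0,0.2,0],[0,0.2,0]],"rotation":[[0,0,0],[0,0,0],[0,0,0],[0,0,0],[0,0,0],[0,0,0],[0,0,0],[0,0,0],[0,0,0],[0,0,0]],"grip":[1,1,1,1,1,1,1,1,1,1]}'
```

```text
time: 35.37
tool_pos: [0.5756, -0.0375, 0.3134]
tool_rot: [-0.0, 1.0, 0.024, -0.004]
contact_force: [-0.8, 8.4, 2.4]
gripper_width: 0.001
```

```bash
python3 -m pendant '{"linear":[[0,0.05,0],[0,0.1,0],[0,0.13,0],[0,0.13,0],[0,0.13,0],[0,0.13,0],[0,0.13,0],[0,0.13,0],[0,0.13,0],[0,0.13,0]],"rotation":[[0,0,0],[0,0,0],[0,0,0],[0,0,0],[0,0,0],[0,0,0],[0,0,0],[0,0,0],[0,0,0],[0,0,0]],"grip":[1,1,1,1,1,1,1,1,1,1]}'
python3 -m pendant '{"linear":[[0,-0.3,0],[0,-1,0],[0,-2.5,0],[0,-4,-1],[0,-6,-3],[0,-8,-6],[0,-11,-8],[0,-14,-8],[0,-16,-8],[0,-16,-8]],"rotation":[[0,0,0],[0,0,0],[0,0,0],[-5,0,0],[-12,0,0],[-19,0,0],[-26,0,0],[-33,0,0],[-40,0,0],[-45,0,0]],"grip":[1,1,1,1,1,1,1,1,1,1]}'
python3 - <<'E'
from h import *
import pickle
sc=manip.grab_frame("scene");cv2.imwrite("pics/scene13.png",sc[:,:,::-1])
c=manip.calibration("wrist");w=manip.grab_frame("wrist");cv2.imwrite("pics/w13.png",w[:,:,::-1])
def asc(im,x0,y0,x1,y1):
    m=im[y0:y1,x0:x1].astype(int);g=m.mean(2);s=m.max(2)-m.min(2)
    for a,b in zip(g[::2],s[::2]): print("".join("#" if t<35 and x>150 else "+" if t<35 and x>95 else "." for x,t in zip(a,b)))
cs=manip.calibration("scene")
for th in (0,.1,.2): print(th,np.round(proj(cs,[.576,-.053+.058*np.sin(th),.2555+.058*np.cos(th)]),1))
print("used now");asc(sc,212,140,270,190)
print("spare at start, folded");asc(cv2.imread("pics/scene0.png")[:,:,::-1],190,165,235,215)
print("roller now");asc(sc,205,195,260,270)
u,v=proj(c,[.576,-.053,.3135],True);print("wrist expects folded knob",u,v)
E
```

```text
time: 36.2
tool_pos: [0.5756, -0.0379, 0.3134]
tool_rot: [-0.001, 1.0, 0.025, -0.004]
contact_force: [-1.8, 11.6, 2.2]
gripper_width: 0.003
time: 37.03
tool_pos: [0.5687, 0.1236, 0.3928]
tool_rot: [0.386, 0.922, 0.026, 0.007]
contact_force: [1.3, -0.4, -0.5]
gripper_width: 0.003
0 [231.9 153.4]
0.1 [234.5 153.9]
0.2 [237.  154.7]
used now
..........................+++#++++++++##..................
..........+###............+++++++++++###..................
.........####+............++++++++++++....................
.......####+++............+++++++######..#..........##....
.......##++......+##+.....+++++###########################
.......++++..++.######....++++#######################+++++
.......++++++++++####+....+++++++++++++#+++........+......
.......++++++++.++++++....++++++++.+++++++.........+++....
.......++++++++..+++++....++++.++......++...........+.....
.......+++++.....+++++....++++......................+.....
.......+++++.....+++++....++++......................+.....
........++++++++++++++.....++.......................+.....
........++++##++++++++##...........................
[... 3389 characters left out ...]
+++...................
....................++++++++++++++++...................
.....................++++++++++++++....................
......................+++++++++++++....................
.......................+++++++++....+..................
...................#++.....++++.....+##................
..................##++++..+.....+++++##................
..................####+++++++++++++####................
...................######+++++++######+................
...................++################++................
....................+#################+................
...................++#################+................
wrist expects folded knob 256.1781141489667 238.4892760039419
```

```bash
python3 -c "
from plant import manip
print(manip.state()['contact_force'].round(1)); print(manip.job_done())"
```

```text
[ 0.1 -0.3 -0.9]
the job is handed in; nothing more can be done
None
```

I handed the job in at about 37 s of the 72 s allowed, with every step carried out; `job_done` gave no verdict.

- **Spare hook:** I pulled it out of its clip, swung it out and leaned on it with the closed fingers. The readings went from 9.6 N to 10.5 N vertical (about 11 N in all), held for over a second on a firm stop. I did not measure the joint angle itself; the stiffness and a scene picture put the arm on its stop.
- **Lint roller:** The largest one, hanging on the middle hook, now hangs on the spare hook by its eye. As I lowered it, the vertical force on the tool went from −2.9 N to −0.2 N, so the arm took the weight. I viewed the eye on the arm before letting go. The later scene image, checked as pixels rather than viewed, shows it still there and upright.
- **Emptied hook:** The pinched knob slipped near the end of the upswing, so I finished by pushing it in with the closed fingers. It clicked after about 7 N, and I pressed it up to 11.6 N on its foot. In the last scene image its pixel outline matches the spare hook's as it was folded at the start.
- **Other things:** The shoehorn's outline shows on its hook in the last scene image. I did not re-measure the things on the shelf and counter. The tool force was about zero once the arm had backed off.

**What went wrong or disagreed:**
- The first pinch on the spare knob slipped and needed a second grip.
- The steeper tilts for gripping the roller ran into a joint 4 limit, so I gripped at a 45° tilt.
- The camera triangulations disagreed with each other and with touch by 2 to 5 mm, so I used touch for the hook heights.

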